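# Clear the bit case off the plant pot and tip in the crocks

### The arm

A 6-joint arm with a two-finger parallel gripper is mounted at the origin on the work surface. World frame = base frame: x ahead of the robot, y to its left, z up, the work surface at z = 0. Lengths are in m, angles in rad, forces in N, time in s.
With the tool pointing down it reaches from about 0.35 to 0.725 m from the base axis. Payload 6 kg.
Tool frame: the origin (TCP) lies at the very end of the fingers, on their centre line; the grasp point (between the pads) lies robot.grip_depth behind it (robot.grip_depth is the distance from the TCP to the grasp point, in m); z points along the fingers, y is the line along which they close (so a half turn about z gives the same grasp; the last joint's range is limited). The gripper opens to 85 mm and grips with 20 to 120 N. Pads are 22 mm wide; open, the fingers measure 114 mm over their backs; the gripper's body (76 mm by 85 mm) begins 54 mm behind the grasp point. The pads swing forward as they close: fully open they stand 13 mm farther back than shut.
Start: joints at [1.438, 0.04, 0.085, 0, -1.615, -0.334], TCP at [0.27, 0.536, 0.231] pointing down, gripper open.
Joint ranges: [-2.56, 2.56], [-1.29, 2.01], [-1.08, 1.49], [-3.29, 1.98], [-2.81, -0.18], [-2.99, 2.99]. Speed limits (rad/s): [2.57, 2.57, 3.01, 3.14, 3.14, 3.14].

### API

Orientations are given as a unit quaternion [x, y, z, w].
In Python, from station import readout, optics, job_done, robot gives the robot as it stands.
- The arm moves only by the shell command python3 -m handwheel 'ROWS' [FORCE]. ROWS is JSON, a list of rows, each a list of 3 entries, a list of its own where there are three numbers: the shift along the tool's x, y, z normalised to -1 to 1, where 1 is 25 cm, then the turn about the tool's z normalised to -1 to 1, where 1 is 90 degrees, then the finger opening in mm, from 0 to 85.4. In form: [[[x, y, z], spin, fingers], ...]. A call has 1 to 8 rows; each row is the pose to reach, as a shift and turn from the pose commanded when the call began, along the tool's axes at that moment; what a row does not reach only later rows make up. A row lasts 1/10 s, in which the tool goes at most 50 mm and 8.59 degrees, less where a joint would pass 70% of its speed; a pose out of reach is approached as far as the arm can. A call with a number of a shift or a turn outside -1 to 1 is refused whole. A call with a gripper value outside its range is refused whole. The fingers move at their own pace and stop on an object; FORCE is the grip in N (left out, the last holds). Time passes only in rows, so rows that repeat a pose let the fingers close. It gives the time, the measured TCP pose, the force, the opening and the grip force at its end, in the units of the state.
- readout.observe(): the state, without advancing time (a new reading comes with each control period).
- optics.capture(name): name is "scene" or "top" or "wrist"; returns a dict with "pixels" (400x640x3 uint8, red, green, blue), "fovy" (degrees; the focal length in pixels is half the picture's height over the tangent of half this angle, whatever the lens; pixels are square), "cx", "cy" (the principal point, pixels), "world_to_cam" (4x4, takes a point from world to camera coordinates); the wrist camera has in their place "tool_from_camera" (4x4, takes a point from camera to tool coordinates, whose origin is the TCP and whose axes are the flange's). Camera axes: x right, y up, looking along -z (the intrinsics and any distortion apply to the point x, -y, -z); pixel columns grow to the right and rows downward; lengths in m; the calibration is good to about 2 mm. A picture is of the moment at which its call begins: read the wrist's pose just before it. There is no depth.
- job_done(): hands the job in; it is judged then, once.
The state is a dict: "time": time; "qpos": joint angles; "joint_velocities": joint speeds; "effort": joint torques, N m; "tcp_pos": TCP position; "ee_rot": TCP orientation; "ft_force": force on the tool from outside, world axes, zero at the start; "wrist_torque": the same for the moment, N m; "grip_width": finger opening in m; "grip_force": force on a finger pad.
Only numpy, scipy, OpenCV 4.12 (cv2) and the standard library are available. Lean on these libraries where they do the work, as an engineer would, in place of code of your own. Each camera call takes 0.05 s, during which the arm holds its last target. There are 200 camera calls.

### The job

Someone has left the red drill bit case lying across the mouth of the stacked black plant pots: lift it off and set it down flat in the grey tool tray. Then pick up the blue parts bin, tip all four terracotta crocks into the top pot with the bin's lip held close over the pot's mouth, and stand the empty bin upright on the bench. Leave the pots standing where they are, do not drop the case, and do not disturb anything else on the bench.

Things in the scene. Friction and masses are not known exactly. Their poses are not given: they have to be found in the camera images.
- pots: Stacked pair of round black plastic plant pots, nested as one piece, loose, 220 g, upright on the bench. Origin: centre of the underside, z up. 100 mm across the base, 140 mm across the rims; the lower rim is 120 mm, the top rim 144 mm above the origin. The upper pot is open and empty, 134 mm across inside the rim; its floor is 28 mm above the origin and about 95 mm across.
- pot_mouth (a point): Centre of the upper pot's open mouth, level with its top rim, 144 mm above the underside of the stack.
- case: Red plastic drill bit case, shut, 175 mm long (its x) by 58 mm wide (its y) by 38 mm thick (its z), 180 to 370 g, lying loose and flat across the top pot's rim, roughly centred, so that it covers most of the mouth. Origin: centre of its underside. Grip it across the 58 mm width.
- tray: Shallow grey steel tool tray, fixed to the bench, empty: 240 mm long (its x) by 150 mm wide (its y), walls 22 mm high and 3 mm thick, floor 3 mm thick. Origin: centre of its underside, at bench height; it may stand to the left or to the right of the pots.
- bin: Blue plastic parts bin, loose, 110 g empty: 170 mm long (its x), 66 mm wide outside (its y), walls and floor 4 mm. Origin: centre of the underside, z up. Sides 50 mm high from x = -20 to the back wall at x = +85 mm, 26 mm in front of that. Front end (-x) open: the last 25 mm of floor ramps up to a low lip. Loaded, it balances near its origin: grip it there, across both side walls.
- bin_lip (a point): Middle of the bin's front lip, 85 mm in front of (bin -x) and 10 mm above the bin's origin. The bin is smooth inside: the crocks stay put while it is level and slide out over this lip when the front is tipped down by about 35 to 50 degrees.
- crock0: Crock 1 of 4: curved shard of broken terracotta pot, about 30 x 45 mm and 8 mm thick (13 mm high over its hump), 28 g. Origin: centre of its underside. At first they lie in a row along the floor of the blue bin.
- crock1: Crock 2 of 4: curved shard of broken terracotta pot, about 30 x 45 mm and 8 mm thick (13 mm high over its hump), 28 g. Origin: centre of its underside. At first they lie in a row along the floor of the blue bin.
- crock2: Crock 3 of 4: curved shard of broken terracotta pot, about 30 x 45 mm and 8 mm thick (13 mm high over its hump), 28 g. Origin: centre of its underside. At first they lie in a row along the floor of the blue bin.
- crock3: Crock 4 of 4: curved shard of broken terracotta pot, about 30 x 45 mm and 8 mm thick (13 mm high over its hump), 28 g. Origin: centre of its underside. At first they lie in a row along the floor of the blue bin.
- drill: Bystander: green and black cordless drill standing on its battery, 195 mm tall, about 210 mm long, battery 118 x 76 mm, 1.3 kg; chuck towards its -x. Origin: centre of the battery's underside.
- rasp: Bystander: small rasp with wooden handle lying on the bench, 204 mm long along its x, 28 mm thick at the handle. Origin: under its middle, at bench height.
- bradawl: Bystander: steel bradawl with wooden handle lying on the bench, 150 mm long along its x, 29 mm thick at the handle. Origin: under its middle, at bench height.
- glue: Bystander: yellow glue bottle, 58 mm across, 170 mm tall. Origin: centre of its underside.
- jar: Bystander: glass jar with brass-coloured lid, 72 mm across, 100 mm tall. Origin: centre of its underside.
- clay_pot: Bystander: small terracotta pot, 96 mm across the rim, 85 mm tall. Origin: centre of its underside.
Mind the look-alikes: they are no part of the job. Of the things shaped like the case, the red one is meant.

How it is judged:
By the outcome, as a careful person would: the job done as asked, in the order asked, and still so for the second after the job is handed in, with the robot touching nothing.
It also fails if it takes over 72 s, if anything falls off the work surface, if the arm or the gripper's body presses on something with over 40 N, if the wrist force passes 120 N, or if a joint passes its speed limit or range.

## Working session

There is one attempt and no reset: what is moved stays moved. The work goes in short steps, Python scripts to look and compute and a shell command to move; the robot and the scene stay as the last step left them, time stands still between calls to the robot, and variables do not carry over. Pictures are saved under pics/ and viewed, at most 10 in all, crops included, and the job is handed in when it is done.

```bash
ls; mkdir -p pics
python3 - <<'E'
from station import readout, optics, robot
import cv2,json,pickle
print({k:getattr(robot,k) for k in dir(robot) if not k.startswith('_')})
print(readout.observe())
for n in("scene","top"):
    c=optics.capture(n); pickle.dump(c,open(n+'.pkl','wb'))
    cv2.imwrite(f'pics/{n}0.png',c['pixels'][:,:,::-1]); print({k:v for k,v in c.items() if k!='pixels'})
E
```

```text
pics
{'PlanningError': <class 'station.PlanningError'>, 'grip_depth': 0.0187}
{'time': 0.0, 'qpos': array([ 1.43770860e+00,  4.08156825e-02,  8.38085955e-02, -4.87867807e-04,
       -1.61548911e+00, -3.33721140e-01]), 'joint_velocities': array([-0.00060203,  0.00035976,  0.00166054,  0.00101273,  0.00225042,
        0.00020149]), 'effort': array([ 3.97532003e-04, -3.68211687e+01,  3.47411692e+01,  6.93220943e+00,
       -5.34959821e-03,  1.56828440e-05]), 'tcp_pos': array([0.26978289, 0.53555986, 0.2302707 ]), 'ee_rot': array([ 9.72886712e-01, -2.31280486e-01, -1.57354534e-04,  8.70068240e-04]), 'ft_force': array([ 0.1775503 ,  0.15375198, -0.19064417]), 'wrist_torque': array([ 0.01665244, -0.01174617,  0.10751635]), 'grip_force': 0.0, 'grip_width': 0.08524003474548847}
{'fovy': 56.63046557826113, 'cx': 321.29958562784674, 'cy': 195.4978863909342, 'world_to_cam': array([[ 0.70447584,  0.70955143, -0.01582896, -0.38287156],
       [-0.58538401,  0.59351809,  0.55232404,  0.27345798],
       [ 0.40129708, -0.37983292,  0.83347922, -1.52114277],
       [ 0.        ,  0.        ,  0.        ,  1.        ]])}
{'fovy': 48.35120660817187, 'cx': 317.830808664381, 'cy': 200.63586228485505, 'world_to_cam': array([[ 0.00241411, -0.99996736,  0.00771072, -0.00444503],
       [ 0.98876079,  0.00353957,  0.1494643 , -0.58634358],
       [-0.14948671,  0.00726324,  0.98873706, -1.21632191],
       [ 0.        ,  0.        ,  0.        ,  1.        ]])}
```

View pics/scene0.png

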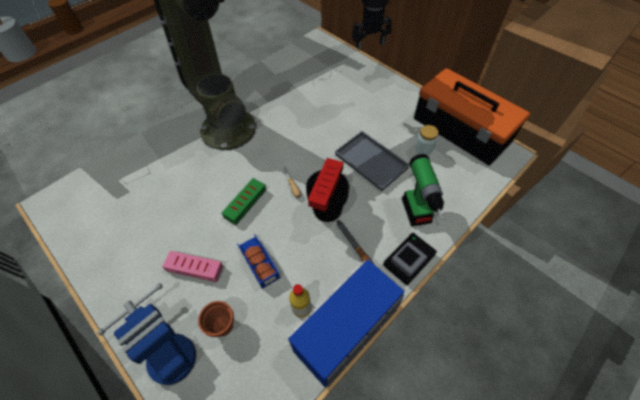

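View pics/top0.png

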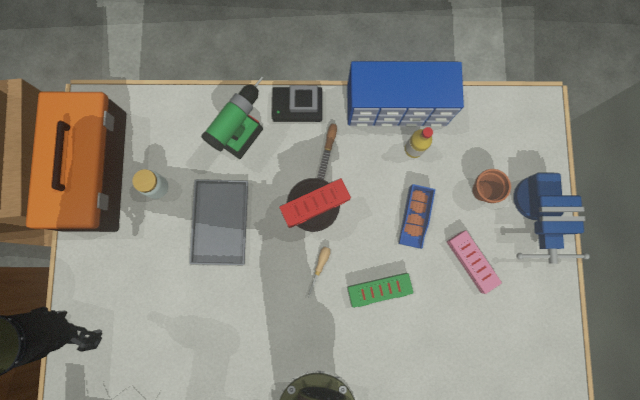

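The scene view shows the red case on the black pots at about (326,190), the grey tray at (372,160), the blue bin with crocks at (259,262) and the pink and green decoys. In the top view, the case is at (315,203), the tray at (219,222) and the bin at (416,216).

```bash
cat > h.py <<'E'
import numpy as np,cv2,pickle
from station import readout,optics
from scipy.spatial.transform import Rotation as R
def cast(c,uv,z):
    "pixels -> world points on plane z"
    uv=np.atleast_2d(uv).astype(float); f=200/np.tan(np.radians(c['fovy']/2))
    d=np.c_[(uv[:,0]-c['cx'])/f,-(uv[:,1]-c['cy'])/f,-np.ones(len(uv))]
    M=np.linalg.inv(c['world_to_cam']); d=d@M[:3,:3].T; o=M[:3,3]
    return o+d*((z-o[2])/d[:,2])[:,None]
def wrist():
    s=readout.observe(); c=optics.capture('wrist')
    T=np.eye(4);T[:3,:3]=R.from_quat(s['ee_rot']).as_matrix();T[:3,3]=s['tcp_pos']
    c['world_to_cam']=np.linalg.inv(T@c['tool_from_camera']); return c
def hsv(c): return cv2.cvtColor(c['pixels'],cv2.COLOR_RGB2HSV).astype(int)
def mask(c,hlo,hhi,smin,vmin,box=None,smax=256,vmax=256):
    H=hsv(c); h=H[:,:,0]
    hm=((h>=hlo)&(h<=hhi)) if hlo<=hhi else ((h>=hlo)|(h<=hhi))
    m=(hm&(H[:,:,1]>=smin)&(H[:,:,1]<smax)&(H[:,:,2]>=vmin)&(H[:,:,2]<vmax)).astype(np.uint8)
    if box: b=np.zeros_like(m); x0,y0,x1,y1=box; b[y0:y1,x0:x1]=1; m*=b
    return m
def rect(c,m,z):
    "largest blob outline cast on plane z, min-area rect: centre,size,long-axis angle deg"
    ks=max(cv2.findContours(m,0,1)[0],key=cv2.contourArea)
    p=cast(c,ks[:,0,:],z)[:,:2].astype(np.float32)
    b=cv2.boxPoints(cv2.minAreaRect(p)); e=b[1]-b[0],b[2]-b[1]
    L=max(e,key=np.linalg.norm); 
    return b.mean(0).round(4),sorted([np.linalg.norm(v).round(4) for v in e]),np.degrees(np.arctan2(L[1],L[0])).round(1)%180
def totool(v):
    s=readout.observe(); return R.from_quat(s['ee_rot']).inv().apply(v)/0.25
E
python3 - <<'E'
from h import *
t=pickle.load(open('top.pkl','rb'));s=pickle.load(open('scene.pkl','rb'))
print('case top',rect(t,mask(t,172,8,150,90,(270,170,360,235)),.182))
print('case scene',rect(s,mask(s,172,8,150,90,(300,150,350,215)),.182))
print('bin top',rect(t,mask(t,105,125,120,40,(390,170,445,255)),.04))
print('bin scene',rect(s,mask(s,105,125,120,40,(230,230,290,290)),.04))
for n,p in dict(tray=(219,222)).items(): print(n,hsv(t)[222,219],hsv(t)[262,195],hsv(t)[240,255])
m=mask(t,0,180,0,0,(180,170,260,275),vmax=130); print('tray',rect(t,cv2.morphologyEx(m,3,np.ones((3,3))),.015))
for n,p,z in(('glue',(426,132),.17),('jar',(145,181),.1),('clay',(491,184),.085),('drillend',(250,92),.17),('drillbody',(215,135),.19),('potbase L',(288,205),.13),('vise',(545,190),.1)): print(n,cast(t,p,z)[0].round(3))
c=cv2.resize(t['pixels'][165:265,370:460],None,fx=4,fy=4,interpolation=2)
d=cv2.resize(s['pixels'][225:295,225:295],None,fx=5.71,fy=5.71,interpolation=2)
d=cv2.resize(d,(400,400)); cv2.imwrite('pics/bin.png',np.hstack([c,d])[:,:,::-1])
E
```

```text
case top (array([0.5604, 0.0053], dtype=float32), [np.float32(0.0609), np.float32(0.1714)], np.float32(115.3))
case scene (array([ 5.65e-01, -4.00e-04], dtype=float32), [np.float32(0.0591), np.float32(0.1791)], np.float32(115.3))
bin top (array([ 0.4825, -0.2635], dtype=float32), [np.float32(0.0432), np.float32(0.0565)], np.float32(76.1))
bin scene (array([ 0.5585, -0.2873], dtype=float32), [np.float32(0.0656), np.float32(0.1636)], np.float32(167.4))
tray [ 96  12 109] [ 90   9 108] [ 33  12 185]
tray (array([0.5305, 0.281 ], dtype=float32), [np.float32(0.1611), np.float32(0.2458)], np.float32(179.0))
glue [ 0.749 -0.284  0.17 ]
jar [0.63  0.467 0.1  ]
clay [ 0.628 -0.48   0.085]
drillend [0.856 0.178 0.17 ]
drillbody [0.733 0.261 0.19 ]
potbase L [0.561 0.076 0.13 ]
vise [ 0.609 -0.621  0.1  ]
```

View pics/bin.png

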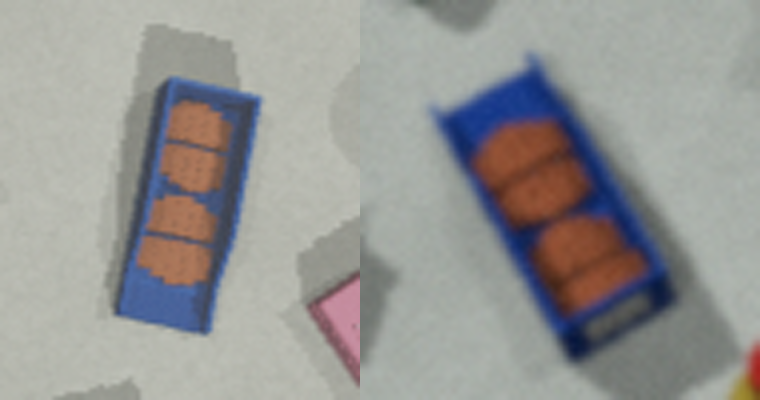

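The bin crop shows the back wall at the upper right in the top view (away from the robot). The open lip is at the lower left, towards the robot, and the yaw is about -12°. Both views agree on the case to within 5 mm: (0.5625, 0.0025), long axis 115°.

```bash
python3 -m handwheel '[[[1,0.69,-0.08],0,85],[[1,0.69,-0.08],0,85],[[1,0.69,-0.08],0,85],[[1,0.69,-0.08],0,85],[[1,0.69,-0.08],0,85],[[1,0.69,-0.08],0,85],[[1,0.69,-0.08],0,85]]'
python3 -m handwheel '[[[1,0.69,0],0.42,85],[[1,0.69,0],0.42,85],[[1,0.69,0],0.42,85],[[1,0.69,0],0.42,85],[[1,0.69,0],0.42,85],[[1,0.69,0],0.42,85],[[1,0.69,0],0.42,85],[[1,0.69,0],0.42,85]]'
python3 - <<'E'
from h import *
c=wrist(); print(readout.observe()['tcp_pos'],readout.observe()['qpos'].round(2),c['fovy'],c['tool_from_camera'].round(3))
cv2.imwrite('pics/w1.png',c['pixels'][:,:,::-1])
m=mask(c,172,8,150,60); print(rect(c,m,.182), cast(c,[(320,200)],.18))
v=np.array([.5625,.0025,.25])-readout.observe()['tcp_pos'];print(totool(v))
E
```

```text
time: 0.8
tcp_pos: [0.4174, 0.2654, 0.2523]
ee_rot: [0.972, -0.234, 0.001, -0.0]
ft_force: [-0.6, -0.1, 0.5]
grip_width: 0.085
grip_force: 0.0
time: 1.6
tcp_pos: [0.5614, 0.0017, 0.2502]
ee_rot: [0.845, -0.535, -0.001, 0.001]
ft_force: [-0.5, -1.0, -0.3]
grip_width: 0.085
grip_force: 0.0
[0.56113591 0.00274929 0.25058255] [ 0.36 -0.06  0.02 -0.   -1.65  0.08] 68.89814239801632 [[-0.002  0.965  0.261  0.065]
 [ 1.     0.002  0.    -0.001]
 [-0.     0.261 -0.965 -0.144]
 [ 0.     0.     0.     1.   ]]
(array([0.561 , 0.0066], dtype=float32), [np.float32(0.0595), np.float32(0.1728)], np.float32(115.0)) [[ 0.56430173 -0.00212715  0.18      ]]
[ 0.00324265 -0.00450374  0.00232332]
```

View pics/w1.png

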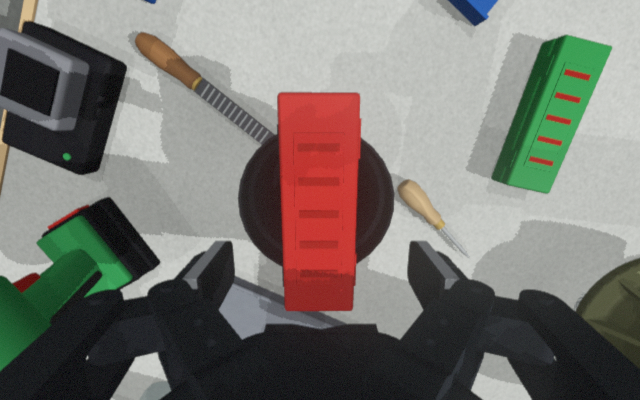

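The wrist view shows the case at (318,200), centred between the open fingers (232 to 408). Descending to grip.

```bash
python3 -m handwheel '[[[0,0,0.2],0,85],[[0,-0.01,0.4],0,85],[[0,-0.01,0.4],0,85],[[0,-0.01,0.4],0,50],[[0,-0.01,0.4],0,50],[[0,-0.01,0.4],0,50],[[0,-0.01,0.4],0,50],[[0,-0.01,0.4],0,50]]' 60
python3 -m handwheel '[[[0,0,0],0,50],[[0,0,0],0,50],[[0,0,-0.05],0,50],[[0,0,-0.12],0,50],[[0,0,-0.25],0,50],[[0,0,-0.4],0,50],[[0,0,-0.4],0,50]]' 60
python3 - <<'E'
from h import *
c=optics.capture('top'); m=mask(c,0,180,0,0,(180,170,270,275),vmax=130); print(rect(c,m,.015))
w=wrist();cv2.imwrite('pics/w2.png',w['pixels'][:,:,::-1])
pickle.dump(c,open('top2.pkl','wb'));
H=hsv(c); g=H[:,:,2]; print(g[222,180:256:2].tolist()); print(g[172:272:2,219].tolist())
E
```

```text
time: 2.45
tcp_pos: [0.5652, 0.0041, 0.1555]
ee_rot: [0.846, -0.534, 0.003, -0.002]
ft_force: [-1.4, 1.5, 6.7]
grip_width: 0.057
grip_force: 64.8
time: 3.15
tcp_pos: [0.5654, 0.0034, 0.2592]
ee_rot: [0.845, -0.534, 0.004, -0.003]
ft_force: [-0.2, 0.2, -1.2]
grip_width: 0.057
grip_force: 64.5
(array([0.5303, 0.2677], dtype=float32), [np.float32(0.2599), np.float32(0.2999)], np.float32(0.2))
[129, 130, 129, 127, 128, 125, 124, 123, 118, 121, 120, 117, 115, 116, 119, 121, 120, 120, 121, 120, 119, 117, 115, 112, 110, 104, 95, 84, 72, 60, 74, 59, 61, 103, 134, 140, 143, 138]
[67, 66, 68, 78, 90, 108, 112, 112, 117, 120, 122, 124, 122, 127, 126, 127, 130, 129, 129, 127, 123, 121, 117, 118, 118, 121, 120, 119, 122, 119, 120, 118, 118, 119, 120, 119, 122, 120, 118, 120, 119, 120, 119, 118, 121, 120, 122, 123, 120, 125]
```

View pics/w2.png

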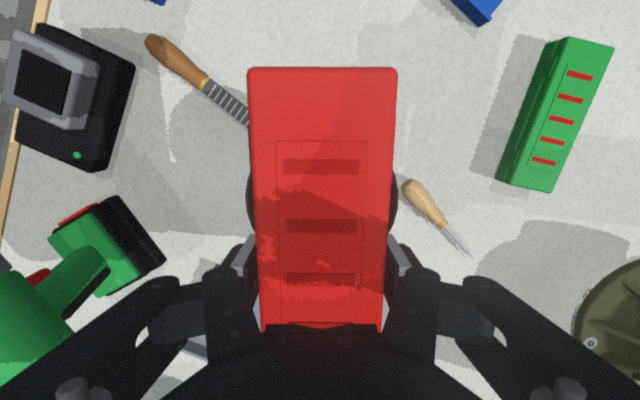

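The wrist view shows the case held squarely between the pads. The pot mouth is clear below it and the rasp and bradawl are undisturbed. Carrying it to the tray.

```bash
python3 -m handwheel '[[[-0.1,-0.03,0],-0.09,50],[[-0.25,-0.08,0],-0.18,50],[[-0.4,-0.13,0],-0.27,50],[[-0.55,-0.18,0],-0.36,50],[[-0.7,-0.23,0],-0.45,50],[[-0.8,-0.27,0],-0.54,50],[[-0.9,-0.31,0],-0.63,50],[[-0.95,-0.33,0],-0.72,50]]'
python3 - <<'E'
from h import *
s=readout.observe(); print(s['tcp_pos'],s['ee_rot'],s['ft_force'])
w=wrist();H=hsv(w)
cv2.imwrite('pics/w3.png',w['pixels'][:,:,::-1])
print(totool(np.array([.5305,.281,.1])-s['tcp_pos']))
E
```

```text
time: 4.05
tcp_pos: [0.535, 0.2556, 0.2495]
ee_rot: [1.0, 0.006, -0.001, 0.001]
ft_force: [-0.8, -0.1, -1.9]
grip_width: 0.057
grip_force: 64.4
[0.53495646 0.25564531 0.24952199] [ 9.99980754e-01  6.02383454e-03 -1.35363696e-03  6.09686254e-04] [-0.80168359 -0.09367119 -1.94676454]
[-0.01400819 -0.10232327  0.59803551]
```

View pics/w3.png

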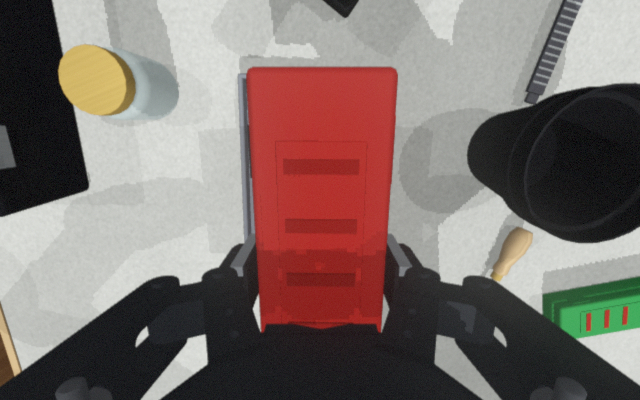

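The wrist view shows the case aligned with the tray. The tray's +y wall shows at column 243 and the open pot at upper right. I'll check the wall against the estimate.

```bash
python3 - <<'E'
from h import *
t=pickle.load(open('top.pkl','rb'))
print(cast(t,[(192,200),(193,240),(247,200),(246,240),(219,180),(219,264)],.02).round(3))
s=readout.observe(); w=wrist(); print(cast(w,[(242,75),(245,225)],.022).round(3))
E
python3 -m handwheel '[[[-0.01,-0.1,0.2],0,50],[[-0.01,-0.1,0.4],0,50],[[-0.01,-0.1,0.55],0,50],[[-0.01,-0.1,0.55],0,50],[[-0.01,-0.1,0.55],0,50]]'
```

```text
[[0.591 0.359 0.02 ]
 [0.476 0.351 0.02 ]
 [0.591 0.201 0.02 ]
 [0.476 0.201 0.02 ]
 [0.649 0.284 0.02 ]
 [0.408 0.275 0.02 ]]
[[0.648 0.353 0.022]
 [0.458 0.359 0.022]]
time: 4.65
tcp_pos: [0.5336, 0.2778, 0.1146]
ee_rot: [1.0, 0.001, 0.0, 0.001]
ft_force: [-0.0, -0.1, -0.2]
grip_width: 0.0571
grip_force: 65.1
```

```bash
python3 -m handwheel '[[[0,0,0.15],0,50],[[0,0,0.3],0,50],[[0,0,0.36],0,50],[[0,0,0.38],0,50],[[0,0,0.388],0,50],[[0,0,0.39],0,50],[[0,0,0.39],0,50]]'
```

```text
time: 5.35
tcp_pos: [0.5343, 0.2793, 0.0183]
ee_rot: [1.0, 0.002, 0.001, -0.001]
ft_force: [0.5, 0.2, -2.1]
grip_width: 0.0568
grip_force: 65.1
```

```bash
python3 -m handwheel '[[[0,0,0.004],0,50],[[0,0,0.008],0,50],[[0,0,0.012],0,50],[[0,0,0.016],0,50],[[0,0,0.016],0,50]]'
```

```text
time: 5.85
tcp_pos: [0.5336, 0.2789, 0.0147]
ee_rot: [1.0, 0.003, 0.001, -0.0]
ft_force: [-6.0, -1.4, 10.1]
grip_width: 0.0571
grip_force: 66.3
```

Contact at 10 N; releasing and rising.

```bash
python3 -m handwheel '[[[0,0,0],0,85],[[0,0,0],0,85],[[0,0,0],0,85],[[0,0,0],0,85],[[0,0,-0.2],0,85],[[0,0,-0.4],0,85],[[0,0,-0.6],0,85],[[0,0,-0.9],0,85]]'
python3 - <<'E'
from h import *
t=optics.capture('top');s=optics.capture('scene')
for c,b in((t,(180,170,265,275)),(s,(325,125,415,195))): 
  try: print(rect(c,mask(c,172,8,150,70,b),.041))
  except Exception as e: print(e)
cv2.imwrite('pics/t2.png',np.hstack([cv2.resize(t['pixels'][140:260,180:380],None,fx=2,fy=2),cv2.resize(s['pixels'][110:230,290:490],None,fx=2,fy=2)])[:,:,::-1])
# bin corners
print('bin lip ends z.026',cast(t,[(398.75,243.75),(422.5,248.25)],.018).round(4),'back z.05',cast(t,[(413,184.5),(435,189.25)],.05).round(4))
E
```

```text
time: 6.65
tcp_pos: [0.5331, 0.2783, 0.2143]
ee_rot: [1.0, 0.002, 0.0, 0.0]
ft_force: [1.0, 0.7, 0.1]
grip_width: 0.0847
grip_force: 0.0
(array([0.4994, 0.2754], dtype=float32), [np.float32(0.0587), np.float32(0.1064)], np.float32(1.8))
(array([0.5366, 0.2673], dtype=float32), [np.float32(0.0738), np.float32(0.1833)], np.float32(179.8))
bin lip ends z.026 [[ 0.4668 -0.2339  0.018 ]
 [ 0.4542 -0.3013  0.018 ]] back z.05 [[ 0.6327 -0.2724  0.05  ]
 [ 0.6193 -0.3344  0.05  ]]
```

View pics/t2.png

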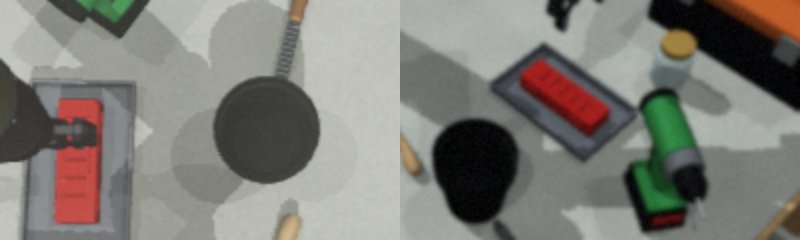

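The view shows the case flat in the tray and the pots standing with a clear mouth, rim centre about (313,205) in the full top image. Next I'll move towards the bin and check, well above the bench, what the arm does with the tool at the edge of its reach.

```bash
python3 -m handwheel '[[[0.1,1,-0.5],0,85],[[0.1,1,-0.5],0,85],[[0.1,1,-0.5],0,85],[[0.1,1,-0.5],0,85],[[0.1,1,-0.5],0,85],[[0.1,1,-0.5],0,85],[[0.1,1,-0.5],0,85]]'
python3 -m handwheel '[[[1,0.5,0],0,85],[[1,0.5,0],0,85],[[1,0.5,0],0,85],[[1,0.5,0],0,85],[[1,0.5,0],0,85],[[1,0.5,0],0,85],[[1,0.5,0],0,85]]'
python3 - <<'E'
from h import *
s=readout.observe();print(s['qpos'].round(3),s['ee_rot'].round(3),s['tcp_pos'])
t=optics.capture('top')
m=mask(t,0,180,0,0,(280,165,350,240),vmax=75); m=cv2.morphologyEx(m,2,np.ones((7,7)))
k=max(cv2.findContours(m,0,1)[0],key=cv2.contourArea);(u,v),r=cv2.minEnclosingCircle(k)
print(u,v,r,cast(t,[(u,v),(u-r,v)],.144))
E
```

```text
time: 7.45
tcp_pos: [0.5601, 0.0255, 0.34]
ee_rot: [1.0, 0.0, 0.002, -0.0]
ft_force: [-0.6, -0.3, -0.5]
grip_width: 0.0849
grip_force: 0.0
time: 8.15
tcp_pos: [0.8088, -0.0938, 0.335]
ee_rot: [1.0, 0.002, -0.0, 0.0]
ft_force: [1.8, 0.4, 0.9]
grip_width: 0.0846
grip_force: 0.0
[ 0.128  0.928  1.478  0.    -2.121  1.447] [ 1.     0.002 -0.     0.   ] [ 0.8087563  -0.09379101  0.33502314]
315.0 204.30392456054688 26.005647659301758 [[0.56158071 0.00537803 0.144     ]
 [0.56134327 0.07293006 0.144     ]]
```

```bash
python3 -m handwheel '[[[0.5,0,0],0,85],[[0.5,0,0],0,85],[[0.5,0,0],0,85],[[0.5,0,0],0,85]]'
python3 - <<'E'
from h import *
s=readout.observe();print(s['qpos'].round(3),s['ee_rot'].round(3),s['tcp_pos'])
E
```

```text
time: 8.6
tcp_pos: [0.8505, -0.0851, 0.2935]
ee_rot: [1.0, 0.003, 0.021, 0.003]
ft_force: [-0.7, 0.7, -0.3]
grip_width: 0.0846
grip_force: 0.0
[ 0.137  0.989  1.489  0.012 -2.03   1.445] [1.    0.003 0.021 0.003] [ 0.85051537 -0.08509156  0.29348621]
```

```bash
python3 -m handwheel '[[[-0.4,0,-0.1],0,85],[[-0.4,0,-0.1],0,85],[[-0.4,0,-0.1],0,85],[[-0.4,0,-0.1],0,85]]'
python3 - <<'E'
from h import *
s=readout.observe();print(s['qpos'].round(3),s['ee_rot'].round(4),s['tcp_pos'])
E
```

```text
time: 9.0
tcp_pos: [0.7464, -0.0867, 0.319]
ee_rot: [1.0, 0.002, 0.024, 0.003]
ft_force: [0.5, -0.1, 1.7]
grip_width: 0.0853
grip_force: 0.0
[ 0.155  0.463  0.741  0.013 -1.803  1.423] [0.9997 0.0022 0.0236 0.0028] [ 0.7464284  -0.08667231  0.31895661]
```

Commanding past the reach limit leaves a small tool tilt, and it persists into the next call. If I can build up tilt α before gripping the bin level, a half-turn of spin at the pot will tip it by 2α. For a front-down tip, the tool has to tilt inward, so I'll try the inner reach limit.

```bash
python3 -m handwheel '[[[-1,0.2,0.0],0.14,85],[[-1,0.2,0.0],0.14,85],[[-1,0.2,0.0],0.14,85],[[-1,0.2,0.0],0.14,85],[[-1,0.2,0.0],0.14,85],[[-1,0.2,0.0],0.14,85]]'
python3 -m handwheel '[[[-1,0,0],0,85],[[-1,0,0],0,85],[[-1,0,0],0,85],[[-1,0,0],0,85],[[-1,0,0],0,85],[[-1,0,0],0,85]]'
python3 - <<'E'
from h import *
s=readout.observe();print(s['qpos'].round(3),s['ee_rot'].round(4),s['tcp_pos'],R.from_quat(s['ee_rot']).as_matrix().round(3))
E
```

```text
time: 9.6
tcp_pos: [0.4952, -0.1387, 0.3086]
ee_rot: [0.994, -0.108, 0.025, -0.0]
ft_force: [0.3, -0.0, 1.1]
grip_width: 0.085
grip_force: 0.0
time: 10.2
tcp_pos: [0.252, -0.0842, 0.3]
ee_rot: [0.994, -0.103, 0.033, -0.008]
ft_force: [0.0, -0.4, 1.9]
grip_width: 0.0852
grip_force: 0.0
[ 0.566 -0.987 -0.483  0.031 -2.013  0.812] [ 0.9941 -0.1031  0.033  -0.0082] [ 0.25201863 -0.0841568   0.29996341] [[ 0.977 -0.204  0.067]
 [-0.206 -0.979  0.009]
 [ 0.064 -0.023 -0.998]]
```

```bash
python3 -m handwheel '[[[-0.5,0,0],0,85],[[-0.5,0,0],0,85],[[-0.5,0,0],0,85],[[-0.5,0,0],0,85],[[-0.5,0,0],0,85]]'
python3 - <<'E'
from h import *
s=readout.observe();print(s['qpos'].round(3),s['tcp_pos'],R.from_quat(s['ee_rot']).as_matrix()[:,2].round(3))
E
```

```text
time: 10.7
tcp_pos: [0.1799, -0.0771, 0.2941]
ee_rot: [0.995, -0.103, -0.0, -0.008]
ft_force: [-0.5, 0.1, 0.1]
grip_width: 0.0849
grip_force: 0.0
[ 1.04  -1.289 -0.536 -0.009 -2.309  0.317] [ 0.17989609 -0.07714556  0.29405802] [ 0.002  0.016 -1.   ]
```

```bash
python3 -m handwheel '[[[0.6,0,0.46],0,85],[[0.6,0,0.46],0,85],[[0.6,0,0.46],0,85],[[0.6,0,0.46],0,85],[[0.6,0,0.46],0,85]]'
python3 -m handwheel '[[[-0.6,0,0],0,85],[[-0.6,0,0],0,85],[[-0.6,0,0],0,85],[[-0.6,0,0],0,85],[[-0.6,0,0],0,85]]'
python3 - <<'E'
from h import *
s=readout.observe();print(s['qpos'].round(3),s['tcp_pos'],R.from_quat(s['ee_rot']).as_matrix()[:,2].round(3))
E
```

```text
time: 11.2
tcp_pos: [0.3244, -0.112, 0.1798]
ee_rot: [0.994, -0.112, 0.002, -0.008]
ft_force: [0.2, 2.5, 1.3]
grip_width: 0.0846
grip_force: 0.0
time: 11.7
tcp_pos: [0.1947, -0.084, 0.1855]
ee_rot: [0.994, -0.107, -0.008, -0.011]
ft_force: [-0.1, -0.3, -0.5]
grip_width: 0.085
grip_force: 0.0
[ 0.675 -1.289 -0.773 -0.03  -2.083  0.666] [ 0.19473684 -0.08400272  0.18546297] [-0.014  0.023 -1.   ]
```

Tilt comes easily at the outer limit and poorly at the inner one. New plan: turn the bin round so its front faces outward and set it down, then build an outward tilt, regrip it and pour. First I'll hover over the bin.

```bash
python3 -m handwheel '[[[1,0.33,-0.06],0,85],[[1,0.33,-0.06],0,85],[[1,0.33,-0.06],0,85],[[1,0.33,-0.06],0,85],[[1,0.33,-0.06],0,85],[[1,0.33,-0.06],0,85],[[1,0.33,-0.06],0,85]]'
python3 -m handwheel '[[[0.55,0.16,0],0,85],[[0.55,0.16,0],0,85],[[0.55,0.16,0],0,85],[[0.55,0.16,0],0,85],[[0.55,0.16,0],0,85]]'
python3 - <<'E'
from h import *
s=readout.observe();print(s['qpos'].round(3),s['tcp_pos'],R.from_quat(s['ee_rot']).as_matrix().round(3))
w=wrist();pickle.dump(w,open('w4.pkl','wb'));cv2.imwrite('pics/w4.png',w['pixels'][:,:,::-1])
m=mask(w,105,125,120,30);print(rect(w,m,.04))
E
```

```text
time: 12.4
tcp_pos: [0.4221, -0.2241, 0.1885]
ee_rot: [0.994, -0.112, -0.013, -0.01]
ft_force: [-0.4, 0.6, -0.9]
grip_width: 0.0852
grip_force: 0.0
time: 12.9
tcp_pos: [0.5458, -0.2904, 0.1894]
ee_rot: [0.994, -0.11, -0.009, -0.01]
ft_force: [-0.5, 0.2, 0.6]
grip_width: 0.0853
grip_force: 0.0
[-0.176  0.11   0.088 -0.018 -1.569  1.526] [ 0.545766   -0.29041386  0.18935268] [[ 0.976 -0.219 -0.016]
 [-0.219 -0.976  0.021]
 [-0.02  -0.017 -1.   ]]
(array([ 0.5471, -0.2839], dtype=float32), [np.float32(0.068), np.float32(0.1625)], np.float32(167.6))
```

View pics/w4.png

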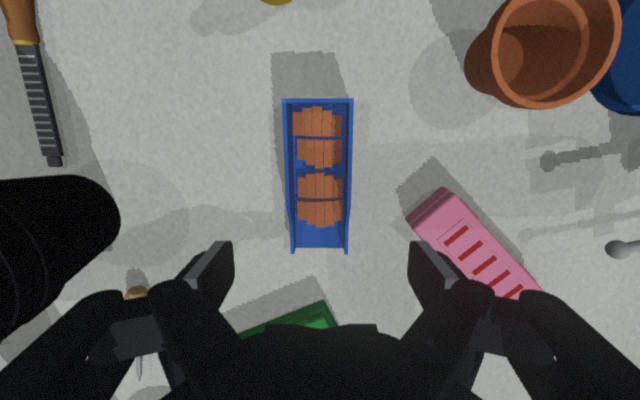

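The wrist view shows the bin at columns 284 to 352, centred between the fingers, with its back wall at the top and its open lip towards the bottom. All four crocks are inside. Gripping.

```bash
python3 -m handwheel '[[[0.01,0,0.2],0,85],[[0.02,0,0.4],0,85],[[0.02,0,0.55],0,85],[[0.02,0,0.66],0,85],[[0.02,0,0.69],0,85],[[0.02,0,0.69],0,60],[[0.02,0,0.69],0,60],[[0.02,0,0.69],0,60]]' 50
python3 -m handwheel '[[[0,0,0],0,60],[[0,0,0],0,60],[[0,0,0],0,60],[[0,0,-0.05],0,60],[[0,0,-0.15],0,60],[[0,0,-0.25],0,60]]' 50
```

```text
time: 13.75
tcp_pos: [0.5507, -0.2847, 0.0211]
ee_rot: [0.994, -0.107, -0.007, -0.009]
ft_force: [-0.7, 1.0, 4.6]
grip_width: 0.0649
grip_force: 58.2
time: 14.35
tcp_pos: [0.5501, -0.2851, 0.0812]
ee_rot: [0.994, -0.107, -0.009, -0.01]
ft_force: [0.7, -0.0, -1.2]
grip_width: 0.0651
grip_force: 57.3
```

```bash
python3 -m handwheel '[[[0,0,0],0.06,60],[[0,0,0],0.15,60],[[0,0,0],0.24,60],[[0,0,0],0.33,60],[[0,0,0],0.42,60],[[0,0,0],0.51,60],[[0,0,0],0.6,60],[[0,0,0],0.69,60]]'
python3 -m handwheel '[[[0,0,0],0.09,60],[[0,0,0],0.18,60],[[0,0,0],0.27,60],[[0,0,0],0.36,60],[[0,0,0],0.45,60],[[0,0,0],0.54,60],[[0,0,0],0.63,60],[[0,0,0],0.72,60]]'
python3 -m handwheel '[[[0,0,0],0.09,60],[[0,0,0],0.18,60],[[0,0,0],0.27,60],[[0,0,0],0.36,60],[[0,0,0],0.45,60],[[0,0,0],0.54,60],[[0,0,0],0.59,60],[[0,0,0],0.59,60]]'
python3 -m handwheel '[[[0,0,0.1],0,60],[[0,0,0.18],0,60],[[0,0,0.22],0,60],[[0,0,0.23],0,60],[[0,0,0.24],0,60],[[0,0,0.24],0,60]]'
```

```text
time: 15.15
tcp_pos: [0.5505, -0.2851, 0.0809]
ee_rot: [0.795, -0.607, -0.013, -0.004]
ft_force: [-0.2, 0.1, -2.4]
grip_width: 0.065
grip_force: 57.4
time: 15.95
tcp_pos: [0.5505, -0.2851, 0.0809]
ee_rot: [-0.346, 0.938, 0.013, -0.003]
ft_force: [0.5, 0.3, -2.0]
grip_width: 0.0653
grip_force: 57.4
time: 16.75
tcp_pos: [0.5505, -0.2851, 0.0809]
ee_rot: [0.108, 0.994, 0.01, -0.009]
ft_force: [0.2, -0.2, -2.4]
grip_width: 0.0649
grip_force: 57.4
time: 17.35
tcp_pos: [0.5504, -0.2845, 0.0222]
ee_rot: [0.107, 0.994, 0.009, -0.008]
ft_force: [-2.1, 0.6, 2.4]
grip_width: 0.0652
grip_force: 57.7
```

```bash
python3 -m handwheel '[[[0,0,0.006],0,60],[[0,0,0.006],0,75],[[0,0,0.006],0,85],[[0,0,0.006],0,85],[[0,0,-0.2],0,85],[[0,0,-0.5],0,85],[[0,0,-0.9],0,85],[[0,0,-1],0,85]]'
python3 -m handwheel '[[[-0.2,0.2,-0.2],0,85],[[-0.4,0.4,-0.2],0,85],[[-0.6,0.65,-0.2],0,85],[[-0.84,0.65,-0.2],0,85],[[-0.84,0.65,-0.2],0,85],[[-0.84,0.65,-0.2],0,85],[[-0.84,0.65,-0.2],0,85]]'
python3 -m handwheel '[[[-1,0,-1],0,85]]'
python3 -m handwheel '[[[-1,0,-1],0,85]]'
python3 -m handwheel '[[[-1,0,-1],0,85]]'
python3 -m handwheel '[[[-1,0,-1],0,85]]'
python3 - <<'E'
from h import *
s=readout.observe();print(s['qpos'].round(3),s['tcp_pos'],R.from_quat(s['ee_rot']).as_matrix().round(3))
E
```

```text
time: 18.15
tcp_pos: [0.5523, -0.2882, 0.2207]
ee_rot: [0.107, 0.994, 0.01, -0.009]
ft_force: [1.9, -0.1, -0.4]
grip_width: 0.0852
grip_force: 0.0
time: 18.85
tcp_pos: [0.7969, -0.1726, 0.2569]
ee_rot: [0.106, 0.994, 0.01, -0.014]
ft_force: [-0.2, 0.9, -3.8]
grip_width: 0.0849
grip_force: 0.0
time: 18.95
tcp_pos: [0.8073, -0.1764, 0.2702]
ee_rot: [0.106, 0.994, 0.009, -0.018]
ft_force: [3.3, -0.9, -0.3]
grip_width: 0.0849
grip_force: 0.0
time: 19.05
tcp_pos: [0.8178, -0.18, 0.2969]
ee_rot: [0.107, 0.994, 0.007, 0.001]
ft_force: [2.0, -0.9, 1.7]
grip_width: 0.0846
grip_force: 0.0
time: 19.15
tcp_pos: [0.8219, -0.1811, 0.3071]
ee_rot: [0.108, 0.994, 0.005, 0.014]
ft_force: [4.8, -2.4, 1.5]
grip_width: 0.0851
grip_force: 0.0
time: 19.25
tcp_pos: [0.8227, -0.1816, 0.3294]
ee_rot: [0.108, 0.994, 0.004, 0.035]
ft_force: [0.9, -0.3, 1.2]
grip_width: 0.085
grip_force: 0.0
[ 1.900e-02  9.430e-01  1.488e+00  2.000e-03 -2.046e+00 -1.804e+00] [ 0.82272394 -0.18158366  0.3294267 ] [[-0.974  0.213  0.07 ]
 [ 0.214  0.977 -0.   ]
 [-0.069  0.015 -0.998]]
```

Each saturated row adds about 2.4° of tilt along the bin's axis. Continuing.

```bash
python3 -m handwheel '[[[-1,-0.08,-0.8],0,85]]' >/dev/null
python3 -m handwheel '[[[-1,-0.08,-0.8],0,85]]' >/dev/null
python3 -m handwheel '[[[-1,-0.08,-0.8],0,85]]' >/dev/null
python3 -m handwheel '[[[-1,-0.08,-0.8],0,85]]' >/dev/null
python3 -m handwheel '[[[-1,-0.08,-0.8],0,85]]' >/dev/null
python3 -m handwheel '[[[-1,-0.08,-0.8],0,85]]'
python3 - <<'E'
from h import *
s=readout.observe();print(s['qpos'].round(3),s['tcp_pos'],R.from_quat(s['ee_rot']).as_matrix().round(3))
E
```

```text
time: 19.85
tcp_pos: [0.833, -0.202, 0.4168]
ee_rot: [0.108, 0.985, -0.01, 0.133]
ft_force: [-0.8, 0.2, -0.1]
grip_width: 0.0852
grip_force: 0.0
[ 0.015  0.857  1.49   0.057 -1.941 -1.776] [ 0.83302062 -0.20197132  0.41684575] [[-0.941  0.215  0.26 ]
 [ 0.209  0.977 -0.049]
 [-0.265  0.008 -0.964]]
```

```bash
python3 -m handwheel '[[[-1,-0.06,-0.6],0,85]]' >/dev/null
python3 -m handwheel '[[[-1,-0.06,-0.6],0,85]]' >/dev/null
python3 -m handwheel '[[[-1,-0.06,-0.6],0,85]]' >/dev/null
python3 -m handwheel '[[[-1,-0.06,-0.6],0,85]]' >/dev/null
python3 -m handwheel '[[[-1,-0.06,-0.6],0,85]]' >/dev/null
python3 - <<'E'
from h import *
s=readout.observe();M=R.from_quat(s['ee_rot']).as_matrix();print(s['time'],s['qpos'].round(3),s['tcp_pos'],M.round(3),np.degrees(np.arccos(-M[2,2])))
E
```

```text
20.35 [ 0.019  0.801  1.49   0.103 -1.835 -1.761] [ 0.84606031 -0.21349903  0.48391066] [[-0.885  0.217  0.411]
 [ 0.197  0.976 -0.091]
 [-0.421  0.001 -0.907]] 24.90294350638437
```

Tilt is 24.9° along yaw -12.5°, with the closing axis level, which is what I need. Moving to hover behind and above the turned bin and measuring it again.

```bash
python3 -m handwheel '[[[1,-0.3,0.3],0,85],[[1,-0.3,0.3],0,85],[[1,-0.3,0.3],0,85],[[1,-0.3,0.3],0,85],[[1,-0.3,0.3],0,85],[[1,-0.3,0.3],0,85],[[1,-0.3,0.3],0,85]]'
python3 -m handwheel '[[[0.75,-0.24,0.31],0,85],[[0.75,-0.24,0.31],0,85],[[0.75,-0.24,0.31],0,85],[[0.75,-0.24,0.31],0,85],[[0.75,-0.24,0.31],0,85],[[0.75,-0.24,0.31],0,85],[[0.75,-0.24,0.31],0,85]]'
python3 - <<'E'
from h import *
s=readout.observe();M=R.from_quat(s['ee_rot']).as_matrix();print(s['time'],s['qpos'].round(3),s['tcp_pos'],M.round(3))
w=wrist();cv2.imwrite('pics/w5.png',w['pixels'][:,:,::-1]); print(rect(w,mask(w,105,125,120,30,(200,0,440,300)),.04))
t=optics.capture('scene'); print(rect(t,mask(t,105,125,120,40,(220,220,290,300)),.04))
E
```

```text
time: 21.05
tcp_pos: [0.6594, -0.2411, 0.3291]
ee_rot: [0.107, 0.971, -0.023, 0.214]
ft_force: [0.6, -0.0, 1.1]
grip_width: 0.0854
grip_force: 0.0
time: 21.75
tcp_pos: [0.5151, -0.2697, 0.1832]
ee_rot: [0.107, 0.97, -0.024, 0.215]
ft_force: [-0.2, -0.3, -0.4]
grip_width: 0.0849
grip_force: 0.0
21.75 [-0.109 -0.399 -0.463  0.053 -1.074 -1.696] [ 0.51510608 -0.26967838  0.18324084] [[-0.885  0.217  0.413]
 [ 0.197  0.976 -0.092]
 [-0.423  0.    -0.906]]
(array([ 0.5454, -0.2823], dtype=float32), [np.float32(0.0685), np.float32(0.1656)], np.float32(167.7))
(array([ 0.5622, -0.2859], dtype=float32), [np.float32(0.0657), np.float32(0.1848)], np.float32(167.6))
```

View pics/w5.png

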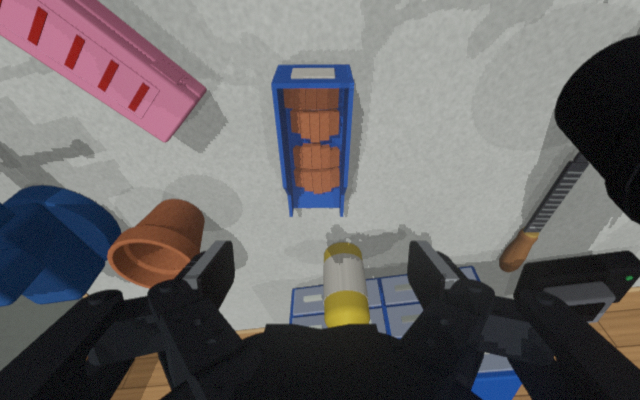

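The wrist view shows the bin with its back wall at rows 66 to 90 (top), its open lip at row 210 and the crocks still in a row. It sits at columns 275 to 353, so roughly centred. Casting the end points to get the exact position.

Run:
```python
from h import *
w=wrist(); s=readout.observe()
H=mask(w,105,125,120,30,(200,0,440,240)); r=np.where(H.any(1))[0]; 
for y in (70,84,120,160,200): x=np.where(H[y])[0]; print(y,x.min(),x.max())
b0=cast(w,[(276,r.min()),(352,r.min())],0.).mean(0); b1=cast(w,[(276,85),(353,85)],.05).mean(0)
l=cast(w,[(292,214),(344,214)],.026).mean(0); sides=cast(w,[(np.where(H[120])[0].min(),120),(np.where(H[120])[0].max(),120)],.05)
print(r.min(),r.max(),b0,b1,l,sides)
u=(l-b1)[:2];L=np.linalg.norm(u);u/=L; print(L,u)
o=(b1[:2]+.085*u); print('origin from back',o,'from lip',l[:2]-.085*u)
a=R.from_quat(s['ee_rot']).as_matrix()[:,2]
G=np.r_[o-.005*u,.034]; print('move',totool(G+.0187*a-s['tcp_pos']))
```

```text
70 276 349
84 271 353
120 275 350
160 280 348
200 288 343
65 216 [ 0.47592068 -0.26593758  0.        ] [ 0.47723663 -0.26499259  0.05      ] [ 0.63799128 -0.29922375  0.026     ] [[ 0.49886097 -0.30526458  0.05      ]
 [ 0.51305904 -0.24194999  0.05      ]]
0.16435884239877824 [ 0.97807119 -0.20827087]
origin from back [ 0.56037268 -0.28269561] from lip [ 0.55485523 -0.28152072]
move [ 0.09797474 -0.01389774  0.68398686]
```

```bash
python3 -m handwheel '[[[0.1,-0.016,0.15],0,85],[[0.1,-0.016,0.35],0,85],[[0.1,-0.016,0.52],0,85],[[0.1,-0.016,0.62],0,85],[[0.1,-0.016,0.67],0,85],[[0.1,-0.016,0.68],0,85],[[0.1,-0.016,0.68],0,85]]'
python3 -m handwheel '[[[0,0,0],0,60],[[0,0,0],0,60],[[0,0,0],0,60],[[0,0,0],0,60],[[0,0,0],0,60],[[0,0,0],0,60]]' 70
python3 -m handwheel '[[[0.02,0,-0.04],0,60],[[0.04,0,-0.09],0,60],[[0.06,0,-0.14],0,60],[[0.08,0,-0.18],0,60],[[0.08,0,-0.18],0,60]]' 70
python3 - <<'E'
from h import *
s=readout.observe();M=R.from_quat(s['ee_rot']).as_matrix();print(s['time'],s['qpos'].round(3),s['tcp_pos'],M.round(3))
t=optics.capture('scene');w=wrist()
cv2.imwrite('pics/b6.png',np.hstack([cv2.resize(t['pixels'][180:310,180:340],None,fx=2.5,fy=2.5,interpolation=2),cv2.resize(w['pixels'],(520,325))[:,60:460]])[:,:,::-1] if False else cv2.resize(t['pixels'][170:310,180:350],None,fx=3,fy=3,interpolation=2)[:,:,::-1])
E
```

```text
time: 22.6
tcp_pos: [0.5612, -0.2838, 0.0169]
ee_rot: [0.107, 0.971, -0.023, 0.214]
ft_force: [-0.0, 0.1, 0.2]
grip_width: 0.0848
grip_force: 0.0
time: 23.2
tcp_pos: [0.5614, -0.284, 0.0184]
ee_rot: [0.107, 0.97, -0.023, 0.215]
ft_force: [-3.4, 1.9, 7.6]
grip_width: 0.0649
grip_force: 78.8
time: 23.7
tcp_pos: [0.5239, -0.2755, 0.0493]
ee_rot: [0.107, 0.971, -0.023, 0.214]
ft_force: [0.9, -0.9, -2.4]
grip_width: 0.0648
grip_force: 77.9
23.7 [-0.122 -0.293 -0.632  0.055 -0.801 -1.699] [ 0.52385873 -0.2755281   0.04934337] [[-0.885  0.217  0.411]
 [ 0.198  0.976 -0.09 ]
 [-0.421  0.001 -0.907]]
```

View pics/b6.png

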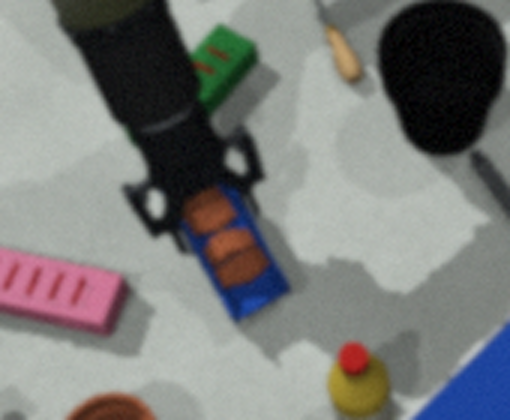

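The view shows the bin held level by the tilted gripper, its front outward and the crocks inside. Now computing the pour waypoints that keep the lip over the pot while spinning.

```bash
cat > plan.py <<'E'
from h import *
s=readout.observe(); M=R.from_quat(s['ee_rot']).as_matrix(); T=s['tcp_pos']; u=np.array([.977,-.211,0])
M0=np.array([[-.885,.217,.411],[.198,.976,-.09],[-.421,.001,-.907]])
lip=np.linalg.inv(M0)@(np.array([.558,-.2835,0])+.085*u+[0,0,.01]-[.5614,-.284,.0184])
print('lip tool',lip)
pot=np.array([.5616,.0054,0])
def seq(cur,p,M,wp):
    for phi,L in wp:   # phi: total ccw spin from level grip
        Mn=M0@R.from_euler('z',-phi,degrees=True).as_matrix()
        tgt=L-Mn@lip; d=M.T@(tgt-p)/.25
        print(phi,'tcp',tgt.round(3),'row',d.round(3),'spin',-(phi-cur)/90); cur,p,M=phi,tgt,Mn
E
python3 - <<'E'
from plan import *
P=pot+.02*u
Ms=M0
seq(0,T,M,[(0,T+M@lip+[0,0,.2]),(60,np.array([.56,-.1,.21])),(90,P+[0,0,.165]),(135,P+[0,0,.156]),(180,P+[0,0,.152])])
E
```

```text
lip tool [-0.07043728  0.00029472  0.04195633]
0 tcp [ 0.524 -0.276  0.248] row [-0.335  0.001 -0.726] spin 0.0
60 tcp [ 0.499 -0.149  0.233] row [ 0.215  0.472 -0.034] spin -0.6666666666666666
90 tcp [ 0.549 -0.064  0.203] row [-0.356  0.136  0.162] spin -0.3333333333333333
135 tcp [ 0.597 -0.053  0.215] row [-0.083 -0.184  0.033] spin -0.5
180 tcp [ 0.626 -0.009  0.22 ] row [-0.088 -0.194  0.015] spin -0.5
```

```bash
python3 -m handwheel '[[[-0.03,0,-0.07],0,60],[[-0.08,0,-0.17],0,60],[[-0.14,0,-0.3],0,60],[[-0.2,0,-0.43],0,60],[[-0.26,0,-0.56],0,60],[[-0.31,0,-0.67],0,60],[[-0.33,0,-0.72],0,60],[[-0.335,0,-0.726],0,60]]' 70
python3 -m handwheel '[[[0.015,0.03,0],-0.05,60],[[0.04,0.09,-0.005],-0.13,60],[[0.08,0.17,-0.01],-0.22,60],[[0.12,0.26,-0.02],-0.31,60],[[0.16,0.35,-0.025],-0.4,60],[[0.19,0.42,-0.03],-0.49,60],[[0.21,0.46,-0.034],-0.58,60],[[0.215,0.472,-0.034],-0.667,60]]'
python3 - <<'E'
from plan import *
P=pot+.02*u; print(T,M.round(3),s['ft_force'],s['grip_force'],s['grip_width'])
t=optics.capture('scene'); m=mask(t,3,14,110,50,(200,130,340,300)); n,l,st,_=cv2.connectedComponentsWithStats(m); print([x.tolist() for x in st[1:] if x[4]>20])
seq(60,T,M,[(90,P+[0,0,.165]),(135,P+[0,0,.156]),(180,P+[0,0,.152])])
E
```

```text
time: 24.6
tcp_pos: [0.5247, -0.2759, 0.2492]
ee_rot: [0.107, 0.971, -0.023, 0.214]
ft_force: [-0.5, 0.4, -2.6]
grip_width: 0.065
grip_force: 78.1
time: 25.4
tcp_pos: [0.498, -0.1478, 0.23]
ee_rot: [-0.397, 0.893, -0.126, 0.171]
ft_force: [-0.6, -0.3, -2.5]
grip_width: 0.0648
grip_force: 78.1
lip tool [-0.07043728  0.00029472  0.04195633]
[ 0.49803917 -0.1477995   0.2300139 ] [[-0.626 -0.665  0.406]
 [-0.752  0.653 -0.089]
 [-0.206 -0.361 -0.91 ]] [-0.59599107 -0.32413295 -2.54655171] 78.08202266693115 0.06477961061631442
[[283, 188, 8, 6, 27], [293, 288, 10, 8, 25]]
90 tcp [ 0.549 -0.064  0.203] row [-0.358  0.123  0.151] spin -0.3333333333333333
135 tcp [ 0.597 -0.053  0.215] row [-0.083 -0.184  0.033] spin -0.5
180 tcp [ 0.626 -0.009  0.22 ] row [-0.088 -0.194  0.015] spin -0.5
```

```bash
python3 -m handwheel '[[[-0.03,0.01,0],-0.03,60],[[-0.08,0.03,0.01],-0.07,60],[[-0.14,0.05,0.03],-0.12,60],[[-0.2,0.07,0.06],-0.17,60],[[-0.26,0.09,0.09],-0.22,60],[[-0.31,0.11,0.12],-0.27,60],[[-0.345,0.12,0.14],-0.31,60],[[-0.358,0.123,0.151],-0.333,60]]'
python3 - <<'E'
from plan import *
P=pot+.02*u; print(T,M.round(3),'lip est',T+M@lip)
for n in('top','scene'):
  t=optics.capture(n); pickle.dump(t,open(n+'6.pkl','wb'));m=mask(t,105,125,120,40,(270,120,360,250)); k=max(cv2.findContours(m,0,1)[0],key=cv2.contourArea)
  p=cv2.approxPolyDP(k,3,True)[:,0]; print(n,p.tolist(),cast(t,p,.165)[:,:2].round(3).tolist())
  f=200/np.tan(np.radians(t['fovy']/2)); q=t['world_to_cam']@np.r_[T+M@lip,1]; print('lip px',t['cx']-f*q[0]/q[2],t['cy']+f*q[1]/q[2])
seq(90,T,M,[(135,P+[0,0,.156]),(180,P+[0,0,.152])])
E
```

```text
time: 26.25
tcp_pos: [0.5505, -0.0648, 0.2045]
ee_rot: [-0.611, 0.762, -0.166, 0.133]
ft_force: [-0.2, 0.0, -1.3]
grip_width: 0.0648
grip_force: 78.1
lip tool [-0.07043728  0.00029472  0.04195633]
[ 0.55045353 -0.06476404  0.20445422] [[-0.217 -0.888  0.407]
 [-0.976  0.197 -0.09 ]
 [ 0.    -0.417 -0.909]] lip est [5.82508744e-01 2.64515142e-04 1.66171309e-01]
top [[317, 183], [316, 205], [323, 209], [312, 207], [325, 212], [322, 201], [329, 190], [324, 183]] [[0.614, 0.0], [0.557, 0.003], [0.547, -0.015], [0.552, 0.013], [0.539, -0.02], [0.567, -0.012], [0.596, -0.03], [0.614, -0.018]]
lip px 317.0399616221053 194.9818496905937
scene [[276, 178], [284, 185], [282, 192], [275, 189], [283, 198], [335, 194], [336, 187], [326, 185], [325, 179], [314, 179], [315, 188], [308, 192], [299, 173]] [[0.436, -0.091], [0.474, -0.091], [0.489, -0.113], [0.466, -0.121], [0.508, -0.126], [0.611, -0.004], [0.595, 0.017], [0.567, 0.0], [0.549, 0.015], [0.524, -0.01], [0.551, -0.031], [0.547, -0.057], [0.473, -0.027]]
lip px 329.3922500331655 187.61362660900164
135 tcp [ 0.597 -0.053  0.215] row [-0.085 -0.175  0.034] spin -0.5
180 tcp [ 0.626 -0.009  0.22 ] row [-0.088 -0.194  0.015] spin -0.5
```

Both views put the lip at its predicted pixel, so it is over the mouth. Pouring.

```bash
python3 -m handwheel '[[[-0.01,-0.02,0],-0.06,60],[[-0.02,-0.04,0.01],-0.13,60],[[-0.035,-0.07,0.015],-0.21,60],[[-0.05,-0.1,0.02],-0.29,60],[[-0.065,-0.13,0.025],-0.37,60],[[-0.075,-0.155,0.03],-0.44,60],[[-0.085,-0.175,0.034],-0.5,60]]'
python3 -m handwheel '[[[-0.01,-0.02,0],-0.06,60],[[-0.02,-0.05,0],-0.13,60],[[-0.035,-0.08,0.005],-0.21,60],[[-0.05,-0.115,0.01],-0.29,60],[[-0.065,-0.145,0.01],-0.37,60],[[-0.08,-0.175,0.015],-0.44,60],[[-0.088,-0.194,0.015],-0.5,60],[[-0.088,-0.194,0.015],-0.5,60]]'
python3 -m handwheel '[[[0,0,0],0,60],[[0,0,0],0,60],[[0,0,0],0,60],[[0,0,0],0,60],[[0,0,0],0,60],[[0,0,0],0,60],[[0,0,0],0,60],[[0,0,0],0,60]]'
python3 - <<'E'
from plan import *
print(T,'lip',T+M@lip,'a',M[:,2],s['qpos'].round(2))
for n in('top','scene'):
  t=optics.capture(n); pickle.dump(t,open(n+'7.pkl','wb'));m=mask(t,3,14,110,40); _,l,st,c=cv2.connectedComponentsWithStats(m); print(n,[x.tolist() for x in st[1:] if x[4]>12])
E
```

```text
time: 27.05
tcp_pos: [0.5974, -0.0545, 0.2168]
ee_rot: [0.856, -0.47, 0.206, -0.06]
ft_force: [-0.2, -0.0, -2.6]
grip_width: 0.0648
grip_force: 78.1
time: 27.85
tcp_pos: [0.6265, -0.0095, 0.2216]
ee_rot: [0.971, -0.107, 0.213, 0.023]
ft_force: [-0.8, 0.0, -0.6]
grip_width: 0.0648
grip_force: 78.4
time: 28.65
tcp_pos: [0.6261, -0.0096, 0.2219]
ee_rot: [0.971, -0.107, 0.213, 0.023]
ft_force: [-0.1, 0.4, -2.2]
grip_width: 0.0648
grip_force: 78.4
lip tool [-0.07043728  0.00029472  0.04195633]
[ 0.62614952 -0.00961356  0.22187961] lip [5.80839548e-01 2.42042713e-04 1.54265234e-01] a [ 0.40927828 -0.09020709 -0.90793941] [ 0.44 -0.27 -0.38  0.29 -1.13  0.83]
top [[24, 91, 85, 140, 9652], [23, 105, 10, 6, 15], [328, 129, 8, 11, 44], [22, 141, 7, 8, 20], [477, 170, 33, 33, 303], [0, 267, 48, 133, 3476], [370, 287, 4, 11, 19]]
scene [[0, 0, 143, 88, 3902], [310, 0, 230, 144, 13753], [539, 0, 11, 7, 35], [633, 4, 7, 10, 19], [546, 10, 7, 9, 14], [557, 11, 9, 9, 23], [575, 11, 7, 7, 15], [630, 17, 7, 7, 22], [590, 21, 12, 7, 24], [557, 24, 13, 9, 25], [621, 26, 5, 9, 15], [612, 32, 28, 43, 377]
[... 391 characters left out ...]
, 7, 22], [598, 68, 9, 8, 23], [521, 72, 7, 6, 14], [587, 73, 10, 5, 14], [525, 75, 16, 15, 47], [626, 74, 11, 7, 20], [538, 77, 8, 8, 21], [545, 76, 6, 8, 20], [554, 76, 25, 13, 90], [584, 81, 6, 8, 18], [621, 80, 16, 8, 35], [618, 85, 11, 8, 31], [502, 86, 9, 5, 14], [528, 88, 7, 9, 25], [549, 88, 10, 10, 39], [536, 90, 7, 8, 15], [564, 90, 7, 11, 23], [613, 91, 6, 8, 13], [539, 96, 20, 14, 69], [572, 98, 12, 9, 30], [557, 104, 13, 10, 29], [547, 128, 5, 6, 14], [555, 128, 8, 5, 14], [574, 135, 66, 50, 474], [634, 135, 6, 6, 13], [557, 149, 8, 5, 13], [549, 159, 8, 6, 16], [618, 159, 6, 6, 14], [315, 194, 18, 11, 103], [357, 248, 11, 12, 62], [293, 288, 10, 8, 23], [199, 302, 34, 34, 951]]
```

```bash
python3 - <<'E'
from plan import *
def proj(t,p):
  f=200/np.tan(np.radians(t['fovy']/2)); q=t['world_to_cam']@np.r_[p,1]; return round(t['cx']-f*q[0]/q[2]),round(t['cy']+f*q[1]/q[2])
w=wrist(); t=optics.capture('scene')
m=mask(w,3,14,110,40); _,l,st,c=cv2.connectedComponentsWithStats(m); print('wrist',[x.tolist() for x in st[1:] if x[4]>40])
# bin points in tool frame: e_f (front), e_z from M0 at grasp
O=np.array([.558,-.2835,0]); T0=np.array([.5614,-.284,.0184]); y=np.array([.211,.977,0])
for X in(-85,-60,-30,0,40,80):
  pw=T+M@(M0.T@(O-X/1000*u+[0,0,.012]-T0)); print(X,pw.round(3),'wrist',proj(w,pw),'scene',proj(t,pw))
for z in(.144,.04): print('pot',z,'wrist',proj(w,pot+[0,0,z]),'scene',proj(t,pot+[0,0,z]))
E
python3 -m handwheel '[[[0,0,0],0,60],[[0,0,0],0,60]]'|grep ft
python3 -m handwheel '[[[0,0,0],0,60],[[0,0,0],0,60]]'|grep ft
```

```text
lip tool [-0.07043728  0.00029472  0.04195633]
wrist [[282, 313, 64, 16, 790]]
-85 [0.579 0.001 0.156] wrist (322, 313) scene (329, 189)
-60 [ 0.595 -0.003  0.175] wrist (322, 294) scene (332, 189)
-30 [ 0.614 -0.007  0.197] wrist (322, 267) scene (335, 189)
0 [ 0.633 -0.011  0.22 ] wrist (322, 233) scene (339, 189)
40 [ 0.658 -0.016  0.251] wrist (321, 173) scene (345, 189)
80 [ 0.684 -0.022  0.281] wrist (321, 85) scene (350, 190)
pot 0.144 wrist (321, 335) scene (326, 187)
pot 0.04 wrist (321, 307) scene (326, 204)
ft_force: [-0.6, -0.4, -0.9]
ft_force: [-0.3, 0.5, -1.3]
```

The wrist view has no terracotta inside the bin (rows 85 to 313) and shows it only beyond the lip, on the pot floor. The load is about 1.1 N, which is the empty bin. Raising and working out the way back.

```bash
python3 -m handwheel '[[[0.02,0,-0.04],0,60],[[0.05,0,-0.12],0,60],[[0.09,0,-0.2],0,60],[[0.12,0,-0.27],0,60],[[0.135,0,-0.29],0,60],[[0.135,0,-0.29],0,60]]'
python3 - <<'E'
from plan import *
print(T); A=T.copy(); B=np.array([.5614,-.284,.24]); cur=180;p=T;Mc=M
for phi,k in((120,.4),(60,.8),(0,1.)):
  Mn=M0@R.from_euler('z',-phi,degrees=True).as_matrix(); tg=A+(B-A)*k; print(phi,(Mc.T@(tg-p)/.25).round(3),(cur-phi)/90); p,Mc,cur=tg,Mn,phi
print('down',Mc.T@np.array([0,0,-.2])/.25)
E
```

```text
time: 29.85
tcp_pos: [0.6268, -0.0097, 0.3032]
ee_rot: [0.971, -0.107, 0.214, 0.023]
ft_force: [0.0, 0.4, -1.2]
grip_width: 0.0649
grip_force: 78.4
lip tool [-0.07043728  0.00029472  0.04195633]
[ 0.62677641 -0.00969042  0.30320689]
120 [-0.048  0.451  0.088] 0.6666666666666666
60 [0.367 0.267 0.088] 0.6666666666666666
0 [ 0.207 -0.092  0.044] 0.6666666666666666
down [ 0.3368 -0.0008  0.7256]
```

```bash
python3 -m handwheel '[[[-0.01,0.1,0.02],0.09,60],[[-0.02,0.2,0.04],0.18,60],[[-0.03,0.3,0.06],0.27,60],[[-0.04,0.4,0.08],0.36,60],[[-0.048,0.451,0.088],0.45,60],[[-0.048,0.451,0.088],0.54,60],[[-0.048,0.451,0.088],0.63,60],[[-0.048,0.451,0.088],0.667,60]]'
python3 -m handwheel '[[[0.08,0.06,0.02],0.09,60],[[0.16,0.12,0.04],0.18,60],[[0.24,0.18,0.06],0.27,60],[[0.32,0.24,0.08],0.36,60],[[0.367,0.267,0.088],0.45,60],[[0.367,0.267,0.088],0.54,60],[[0.367,0.267,0.088],0.63,60],[[0.367,0.267,0.088],0.667,60]]'
python3 -m handwheel '[[[0.05,-0.02,0.01],0.09,60],[[0.1,-0.04,0.02],0.18,60],[[0.15,-0.07,0.03],0.27,60],[[0.2,-0.09,0.044],0.36,60],[[0.207,-0.092,0.044],0.45,60],[[0.207,-0.092,0.044],0.54,60],[[0.207,-0.092,0.044],0.63,60],[[0.207,-0.092,0.044],0.667,60]]'
python3 - <<'E'
from plan import *
print(T,M.round(3),'to T0',totool(np.array([.5614,-.284,.022])-T))
E
```

```text
time: 30.65
tcp_pos: [0.5998, -0.1197, 0.2749]
ee_rot: [0.786, -0.58, 0.195, -0.087]
ft_force: [0.5, -0.1, -1.2]
grip_width: 0.0649
grip_force: 78.4
time: 31.45
tcp_pos: [0.5736, -0.2294, 0.2497]
ee_rot: [-0.39, 0.896, -0.125, 0.173]
ft_force: [-0.4, 0.8, -1.1]
grip_width: 0.0651
grip_force: 78.4
time: 32.25
tcp_pos: [0.5605, -0.2839, 0.2372]
ee_rot: [0.11, 0.971, -0.022, 0.212]
ft_force: [-0.3, 0.4, -0.7]
grip_width: 0.0654
grip_force: 78.4
lip tool [-0.07043728  0.00029472  0.04195633]
[ 0.56052292 -0.28389048  0.23716845] [[-0.886  0.223  0.407]
 [ 0.204  0.975 -0.09 ]
 [-0.417  0.004 -0.909]] to T0 [ 0.35556209 -0.00294775  0.7837977 ]
```

```bash
python3 -m handwheel '[[[0.07,0,0.16],0,60],[[0.15,0,0.33],0,60],[[0.23,0,0.5],0,60],[[0.3,0,0.66],0,60],[[0.34,0,0.75],0,60],[[0.352,0,0.777],0,60],[[0.356,0,0.785],0,60],[[0.356,0,0.785],0,60]]'
python3 -m handwheel '[[[0.002,0,0.004],0,60],[[0.004,0,0.009],0,60],[[0.006,0,0.013],0,60],[[0.006,0,0.013],0,60]]'
```

```text
time: 33.05
tcp_pos: [0.5632, -0.2842, 0.025]
ee_rot: [0.107, 0.971, -0.023, 0.214]
ft_force: [-0.4, 0.1, -0.2]
grip_width: 0.0651
grip_force: 78.4
time: 33.45
tcp_pos: [0.5626, -0.2839, 0.0202]
ee_rot: [0.108, 0.971, -0.023, 0.213]
ft_force: [0.3, 0.2, -1.3]
grip_width: 0.0647
grip_force: 78.4
```

```bash
python3 -m handwheel '[[[0.002,0,0.004],0,60],[[0.004,0,0.009],0,60],[[0.004,0,0.009],0,60]]'
```

```text
time: 33.75
tcp_pos: [0.5631, -0.2841, 0.0183]
ee_rot: [0.107, 0.971, -0.023, 0.214]
ft_force: [-0.3, -0.3, 2.9]
grip_width: 0.0649
grip_force: 78.7
```

```bash
python3 -m handwheel '[[[0,0,0],0,70],[[0,0,0],0,85],[[0,0,0],0,85],[[0,0,0],0,85],[[0,0,-0.1],0,85],[[0,0,-0.3],0,85],[[0,0,-0.5],0,85],[[0,0,-0.7],0,85]]'
python3 -m handwheel '[[[0,0,-0.5],0,85],[[0,0,-0.5],0,85],[[0,0,-0.5],0,85],[[0,0,-0.5],0,85]]'
python3 - <<'E'
from plan import *
print(T)
t0=pickle.load(open('top.pkl','rb'));t=optics.capture('top');s=optics.capture('scene');w=wrist()
print('bin wrist',rect(w,mask(w,105,125,120,30,(200,0,440,260)),.04),'scene',rect(s,mask(s,105,125,120,40,(220,220,290,300)),.04))
m=mask(w,3,14,110,40,(250,30,390,225)); print('terracotta in bin px',m.sum())
for n,b in(('pot',(280,165,350,240)),):
  m=cv2.morphologyEx(mask(t,0,180,0,0,b,vmax=75),2,np.ones((7,7)));k=max(cv2.findContours(m,0,1)[0],key=cv2.contourArea);print('pot',cv2.minEnclosingCircle(k))
print('case',rect(t,mask(t,172,8,150,70,(180,170,265,275)),.041))
m=mask(t,3,16,90,40,(270,160,360,240));_,l,st,c=cv2.connectedComponentsWithStats(m);print('crocks px in pot',[x.tolist() for x in st[1:] if x[4]>5],c[1:].round())
d=np.abs(t['pixels'].astype(int)-t0['pixels']).max(2)>60; _,l,st,_=cv2.connectedComponentsWithStats(d.astype(np.uint8));print('changed',[x.tolist() for x in st[1:] if x[4]>25])
E
```

```text
time: 34.55
tcp_pos: [0.4898, -0.2679, 0.178]
ee_rot: [0.108, 0.971, -0.023, 0.213]
ft_force: [1.1, -0.5, 0.0]
grip_width: 0.0848
grip_force: 0.0
time: 34.95
tcp_pos: [0.4398, -0.2574, 0.2961]
ee_rot: [0.108, 0.97, -0.024, 0.218]
ft_force: [-0.7, -1.0, -0.2]
grip_width: 0.0852
grip_force: 0.0
lip tool [-0.07043728  0.00029472  0.04195633]
[ 0.43975787 -0.25735228  0.2961078 ]
bin wrist (array([ 0.546 , -0.2797], dtype=float32), [np.float32(0.0672), np.float32(0.17)], np.float32(167.6)) scene (array([ 0.5644, -0.2838], dtype=float32), [np.float32(0.0659), np.float32(0.1847)], np.float32(167.6))
terracotta in bin px 0
pot ((313.17718505859375, 203.9081573486328), 26.107812881469727)
case (array([0.5316, 0.2778], dtype=float32), [np.float32(0.0558), np.float32(0.171)], np.float32(1.9))
crocks px in pot [[296, 204, 30, 22, 421]] [[311. 215.]]
changed [[280, 178, 71, 50, 1359], [408, 181, 8, 18, 42], [405, 186, 21, 50, 617], [425, 189, 10, 42, 131], [208, 190, 22, 62, 1247], [403, 201, 6, 26, 32], [309, 214, 14, 12, 70], [254, 218, 20, 23, 206], [57, 226, 36, 2, 71], [292, 238, 225, 162, 17068], [41, 307, 61, 52, 1663], [298, 346, 17, 29, 187], [311, 387, 35, 13, 334]]
```

The bin stands empty, the crocks are in the pot, the case lies in the tray, and the pots have not moved. Handing in.

```bash
python3 -c "
from station import job_done; print(job_done())"
```

```text
the job is handed in; nothing more can be done
None
```

The job is handed in at about 35 s: the red case lies flat in the tray, the crocks are in the top pot (none left in the bin, none seen on the bench; overlapping, so not counted one by one), the empty bin stands upright about 1 cm from where it started but turned half round, and the pots are where they were.

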